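Set the contact grill to preheat

TASK

Get the contact grill ready to preheat: push the drip tray fully home and press the lid right down shut. Only then slide the red heat lever on from off, past the keep-warm notch (one dot), all the way to its second stop for grilling (two dots). Do it all by pushing gently with the fingertips: pinch or lift nothing, and leave the things around the grill where they are.

Things in the scene. Friction and masses are not known exactly. Their poses are not given: they have to be found in the camera images.
- grill: Contact grill (panini press) fixed on the worktop, black, 255 deep x 270 wide. Origin: on the worktop under its middle; x to its back, y to its left, z up; turned up to 0.25 rad. Front face x = -0.135; level front apron (carries the heat lever) x = -0.135 to -0.085, top z = 0.057; lower plate z = 0.080; the steel lid, shut, reaches from x = -0.083 back, top z = 0.128.
- tray (a joint): Drip tray (m), sliding in a bay in the grill's front face below the apron. 0 = fully home, front panel flush with the front face (hard stop); positive = out toward the robot. Starts 0.025 to 0.045 out. About 1.5 N of friction; stays where it is left.
- tray_tab (a point): Middle of the front edge of the tray's black finger tab, 31 mm above the worktop, on the grill's centre line. Tab 50 mm wide (grill's y), 7 mm thick, sticks 20 mm out of the tray's front panel (124 mm wide, 20 to 40 mm above the worktop). With the tray home it is at x = -0.157 in the grill's frame. Push it along the grill's +x.
- lid (a joint): Hinge of the lid (rad): 0 = shut (lid level, on firm rubber buffers), grows as it opens. Starts 0.6 to 0.9. A stiff hinge holds it at any angle; closing takes about 2 to 8 N down on the handle. Turns about a line along the grill's y through point lid_hinge.
- lid_hinge (a point): Middle of the lid's hinge line: x = 0.107, y = 0, z = 0.090 in the grill's frame.
- lid_handle (a point): Middle of the lid's handle: a black round bar 17 mm thick, 104 mm long along the grill's y, on two posts in front of the lid's front edge. With the lid shut it lies 217 mm forward of the hinge line (grill's -x) and 14 mm above it, 104 mm above the worktop.
- heat_lever (a joint): Heat lever (m), along its slot from right to left (grill's +y): 0 = off (white ring), 0.022 = first notch, keep-warm (one red dot), 0.044 = second stop, grilling (two red dots, hard stop). Sprung: about 7 N to leave off, then it drops into the first notch; about 9 N to leave that; beyond about 0.038 it snaps to the second stop; let go before, it falls back toward the notch.
- lever_nub (a point): Middle of the lever's red nub, which stands up from the apron at the grill's front right: 16 mm along the grill's x, 12 mm along y, from 60 to 78 mm above the worktop (this point 68.5 mm). Slides on the line x = -0.113 from y = -0.113 (off) to y = -0.069 in the grill's frame. The shut lid's handle ends at y = -0.052.
- salt_shaker: glass salt shaker with a grey top, 44 mm across, 90 mm tall; loose bystander, to be left alone. Origin: middle of its underside.
- lemon: yellow lemon, 78 x 55 x 56 mm; loose bystander, to be left alone. Origin: middle of its underside.
- onion: brown onion, 82 mm across, 94 mm tall; loose bystander, to be left alone. Origin: middle of its underside.
- fork: steel fork lying flat in front of the grill, 196 x 27 x 13 mm; loose bystander, to be left alone. Origin: middle of its underside.
- wooden_spoon: wooden spoon lying flat, 295 x 46 x 14 mm; loose bystander, to be left alone. Origin: middle of its underside.

How it is judged:
On the way, in this order (a step that is already met when the one before it is completed fails the run):
1. tray home and lid shut, the heat lever still off (value of joint tray below 0.004 m and value of joint lid below 0.03 rad and value of joint heat_lever below 0.005 m), for 0.2 s.
2. heat lever at its second stop (value of joint heat_lever above 0.041 m), for 0.2 s.
At the end, for the whole second after the job is handed in: Drip tray home within 4 mm, lid shut within 0.03 rad, heat lever within 3 mm of its second stop, and the fingers off the grill (value of joint tray below 0.004 m and value of joint lid below 0.03 rad and value of joint heat_lever above 0.041 m and contact force between the fingers and grill below 0.1 N); the robot touches nothing.
It fails at once if the heat lever leaves off while the tray is out or the lid is open (value of joint heat_lever above 0.008 m and (value of joint tray above 0.008 m or value of joint lid above 0.06 rad)).
It fails at once if a part of the grill is pinched between the fingers or forced (over 80 N) (contact force between the fingers and grill above 80 N or (horizontal distance between the grasp point and lever_nub below 0.01 m and distance between the grasp point and lever_nub below 0.03 m and contact force between the fingers and grill above 15 N) or (horizontal distance between the grasp point and lid_handle below 0.01 m and distance between the grasp point and lid_handle below 0.018 m and contact force between the fingers and grill above 15 N) or (horizontal distance between the grasp point and tray_tab below 0.01 m and distance between the grasp point and tray_tab below 0.006 m and contact force between the fingers and grill above 15 N)).
It fails at once if the lid is lifted instead of pressed down, or the tray pulled out (value of joint lid above 1 rad or value of joint tray above 0.06 m).
It fails at once if a bystander is moved more than 30 mm or lifted (distance of any of salt_shaker, lemon, onion, fork, wooden_spoon from where it was at the start of the episode above 0.03 m).
It also fails if it takes over 64 s, if anything falls off the work surface, if the arm or the gripper's body presses on something with over 40 N, if the wrist force passes 120 N, or if a joint passes its speed limit or range.

ROBOT

A 6-joint arm with a two-finger parallel gripper is mounted at the origin on a cart in front of the work surface, level with it; the furniture and walls round the work are solid. World frame = base frame: x ahead of the robot, y to its left, z up, the work surface at z = 0. Lengths are in m, angles in rad, forces in N, time in s.
With the tool pointing down it reaches from about 0.375 to 0.9 m from the base axis. Payload 3.1 kg.
Tool frame: the origin (TCP) lies at the very end of the fingers, on their centre line; the grasp point (between the pads) lies 19 mm behind it; z points along the fingers, y is the line along which they close (so a half turn about z gives the same grasp; the last joint's range is limited). The gripper opens to 87 mm and grips with 3 to 60 N. Pads are 19 mm wide; open, the fingers measure 117 mm over their backs; the gripper's body (75 mm by 190 mm) begins 51 mm behind the grasp point.
Start: joints at [1.069, 0.527, 1.433, -0, 1.181, -0.178], TCP at [0.198, 0.593, 0.223] pointing down, gripper open.
Joint ranges: [-3.08, 3.08], [-0.75, 2.2], [0.22, 2.44], [-1.43, 4.57], [0, 2.65], [-2.85, 2.85]. Speed limits (rad/s): [2.79, 2.79, 3.14, 3.14, 3.14, 3.14].

INTERFACE

Orientations are given as a unit quaternion [x, y, z, w].
In Python, from rig import robot gives the robot as it stands. The module is installed in compiled form; this text tells all that it offers.
- The arm moves only by the tool servo_tool, never from a script. Its argument "rows" is one flat list of numbers, 5 for each row, row after row: the closure, from -1 (fully open) to 1 (shut), so that 0 is half open, then the shift along the tool's x, y, z in m, then the turn about the tool's z in degrees. A call has 1 to 5 rows; each row shifts and turns the commanded pose from where the row before left it, along the tool's axes as they then stand; what a row does not reach is not made up. A row lasts 1/12 s, in which the tool goes at most 41.7 mm and 7.16 degrees, less where a joint would pass 70% of its speed; a pose out of reach is approached as far as the arm can. A call with a gripper value outside its range is refused whole. The fingers move at their own pace and stop on an object; "newtons" is the grip in N (left out, the last holds). Time passes only in rows, so rows that do not move let the fingers close. It gives the time, the measured TCP pose, the force, the opening and the grip force at its end, in the units of the state.
- robot.get_obs(): the state, without advancing time (a new reading comes with each control period).
- robot.camera(name): name is "side" or "top"; returns a dict with "pixels" (400x640x3 uint8, red, green, blue), "intrinsics" (3x3 intrinsics, pixels), "dist" ([k1, k2, p1, p2, k3] as OpenCV has them; the pictures are not rectified), "rvec" (rotation vector, rad) and "tvec" (3), from world to camera coordinates, as OpenCV has them. Camera axes: x right, y down, z forward; pixel columns grow to the right and rows downward; lengths in m; the calibration is good to about 2 mm. A picture is of the moment at which its call begins. There is no depth.
- robot.hand_in(): hands the job in; it is judged then, once.
Trained networks look in a picture, given as the dict that the camera call returned (one of the last four; its "shot" number tells which), for a name from the list of things; names that differ only in an ending like _2 or _b are one class to them, and where a whole thing is asked for, a point or a joint stands for the part that bears it (a point fixed in the world has none). Each returns a list of dicts, best first, with "score" (0 to 1); they miss things now and then, are a little off and sometimes report something else, mostly with a low value. They report only what shows in the picture. A call takes as long as a camera call.
- robot.spot_in(picture, query): "at" ([x, y, z] in m, in world coordinates, good to about 4 mm: the middle of the surface that is visible of it).
- robot.outline_of(picture, query): "region" (400x640 bool, what is visible of it).
- robot.place_of(picture, query): "at" ([x, y, z] in m, in world coordinates, good to about 4 mm: a listed point, or the origin of a listed thing).
The state is a dict: "time": time; "q": joint angles; "joint_velocities": joint speeds; "joint_torque": joint torques, N m; "position": TCP position; "tool_rot": TCP orientation; "ft_force": force on the tool from outside, world axes, zero at the start; "moment": the same for the moment, N m; "grip_width": finger opening in m; "grip_force": force on a finger pad.
Only numpy, scipy, OpenCV 4.12 (cv2) and the standard library are available. Lean on these libraries where they do the work, as an engineer would, in place of code of your own. Each camera call takes 0.05 s, during which the arm holds its last target. There are 200 camera calls.

## Working session

There is one attempt and no reset: what is moved stays moved. The work goes in short steps, Python scripts to look and compute and a tool call to move; the robot and the scene stay as the last step left them, time stands still between calls to the robot, and variables do not carry over. Pictures are saved under pics/ and viewed, at most 10 in all, crops included, and the job is handed in when it is done.

Besides the shell and the picture viewer there is one more tool, called as a command line: name --argument value ..., lists and objects as JSON in quotes. servo_tool: Moves the arm, as the interface text tells. Its arguments: {"type":"object","properties":{"rows":{"type":"array","items":{"type":"number"}},"newtons":{"type":"number"}},"required":["rows"]}

```bash
mkdir -p pics; cat > h.py <<'E'
from rig import robot
import numpy as np, cv2
from scipy.spatial.transform import Rotation as R
np.set_printoptions(precision=4,suppress=True)
E
python3 - <<'E'
from h import *
for c in ["top","side"]:
    p=robot.camera(c); cv2.imwrite(f"pics/{c}0.png",p["pixels"][:,:,::-1])
    print(c,p["rvec"],p["tvec"])
    for n in ["grill","tray_tab","lid_hinge","lid_handle","lever_nub","salt_shaker","lemon","onion","fork","wooden_spoon"]:
        print(n,[(np.array(d["at"]),round(d["score"],2)) for d in robot.place_of(p,n)[:2]])
o=robot.get_obs();print(o["position"],o["tool_rot"],o["grip_width"],o["ft_force"])
print(R.from_quat(o["tool_rot"]).as_matrix())
E
```

```text
top [ 2.1993 -2.1818  0.0702] [0.1885 0.6033 1.1954]
grill [(array([ 0.6846,  0.1279, -0.001 ]), 0.9)]
tray_tab [(array([0.4946, 0.117 , 0.0303]), 0.66)]
lid_hinge [(array([0.7909, 0.1384, 0.0903]), 0.89)]
lid_handle [(array([0.6605, 0.1277, 0.2625]), 0.94)]
lever_nub [(array([0.5811, 0.012 , 0.0677]), 0.5)]
salt_shaker [(array([ 0.5054,  0.4798, -0.0019]), 0.53)]
lemon [(array([ 0.5548,  0.4299, -0.0029]), 0.96)]
onion [(array([ 0.6278,  0.4692, -0.0041]), 0.63), (array([0.6634, 0.1254, 0.2596]), 0.42)]
fork [(array([ 0.4242, -0.0846, -0.0003]), 0.72)]
wooden_spoon [(array([ 0.3977,  0.3489, -0.0018]), 0.86)]
side [ 0.5959 -2.9073  0.7252] [0.65   0.078  1.1569]
grill [(array([ 0.6844,  0.1284, -0.0026]), 0.97), (array([ 0.5524,  0.4321, -0.0002]), 0.49)]
tray_tab [(array([0.4924, 0.1156, 0.0258]), 0.91)]
lid_hinge [(array([0.7912, 0.1338, 0.0845]), 0.96)]
lid_handle [(array([0.6572, 0.1263, 0.2614]), 0.77)]
lever_nub [(array([0.5764, 0.0106, 0.0668]), 0.5)]
salt_shaker [(array([0.5072, 0.485 , 0.0018]), 0.52)]
lemon [(array([0.5526, 0.4356, 0.0003]), 0.73)]
onion [(array([0.6204, 0.4657, 0.0005]), 0.69), (array([ 0.5558,  0.4347, -0.0003]), 0.2)]
fork [(array([ 0.4233, -0.0849, -0.0032]), 0.65)]
wooden_spoon [(array([0.3976, 0.3579, 0.0014]), 0.56)]
[0.1982 0.5927 0.2226] [0.1607 0.987  0.     0.    ] 0.08710216238177952 [0.1209 0.5716 0.2309]
[[-0.9484  0.3172  0.    ]
 [ 0.3172  0.9484  0.    ]
 [-0.      0.     -1.    ]]
```

View pics/top0.png

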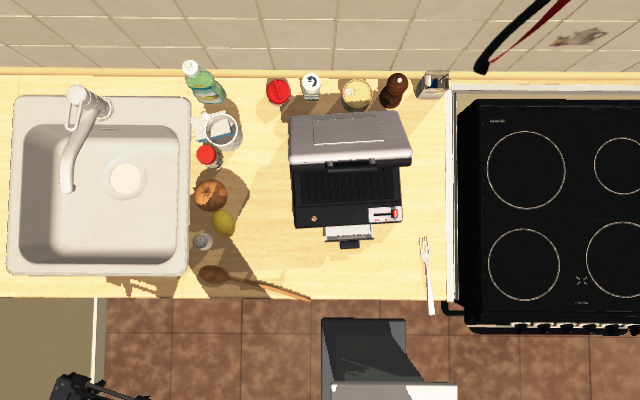

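View pics/side0.png

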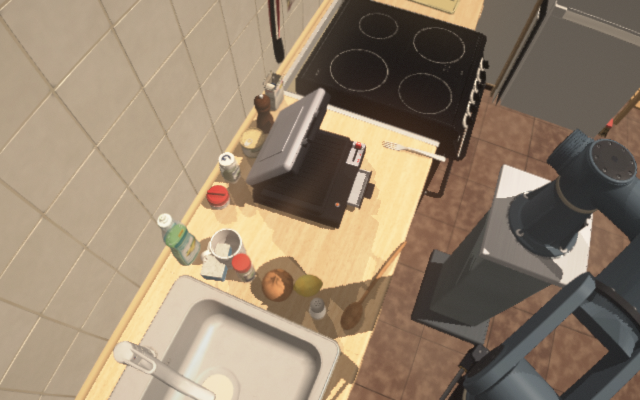

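```bash
python3 - <<'E'
from h import *
# grill pose fit: handle/tab x free, use y only along grill axes
pts=[((0,0),(.6845,.128)),((.107,0),(.791,.136)),((-.113,-.113),(.5788,.0113))]
lines=[(.4935,.1163),(.6588,.127)]
from scipy.optimize import least_squares
def f(p):
    c,s=np.cos(p[2]),np.sin(p[2]); r=[]
    for a,b in pts:
        r+= [p[0]+c*a[0]-s*a[1]-b[0], p[1]+s*a[0]+c*a[1]-b[1]]
    for b in lines: r.append(-s*(b[0]-p[0])+c*(b[1]-p[1]))
    return r
s=least_squares(f,[.68,.13,0]);print(s.x,s.fun)
x,y,t=s.x;M=R.from_euler('z',t).as_matrix()[:2,:2]
for n,b in zip(["tab","handle"],lines): print(n,M.T@(np.array(b)-[x,y]))
for n,a in dict(nub0=(-.113,-.113),nub2=(-.113,-.069),tabhome=(-.157,0),handleshut=(-.11,0)).items(): print(n,M@a+[x,y])
E
```

```text
[0.6844 0.1291 0.0623] [-0.0001  0.0011  0.0002 -0.0003 -0.0001 -0.0021 -0.0008 -0.0005]
tab [-0.1914 -0.0008]
handle [-0.0257 -0.0005]
nub0 [0.5787 0.0092]
nub2 [0.576  0.0532]
tabhome [0.5277 0.1193]
handleshut [0.5747 0.1222]
```

The top view shows the grill with its lid open (handle near (350,165)). The tray tab sits out at (348,244) and the red nub is at right front, (396,214). The bystanders are off to the left, and the fork is at (428,275). The side view agrees with this. The fit is consistent: grill at (0.684, 0.129), yaw 0.062, tray about 34 mm out, lid about 0.85 rad.

I'll close the fingers and turn the tool square to the grill, so that tool x = grill −x, tool y = grill y and tool z = down.

servo_tool --rows '[1,0,0,0,-5.5,1,0,0,0,-5.5,1,0,0,0,-5.5,1,0,0,0,-5.6,1,0,0,0,0]' --newtons 20

```text
time: 1.52
position: [0.1982, 0.5927, 0.2226]
tool_rot: [-0.032, 0.999, -0.0, 0.0]
ft_force: [-1.0, 0.4, -0.4]
grip_width: 0.0615
grip_force: 0.0
```

servo_tool --rows '[1,-0.0165,-0.035,0,0,1,-0.0165,-0.035,0,0,1,-0.0165,-0.035,0,0,1,-0.0165,-0.035,0,0,1,-0.0165,-0.035,0,0]'

```text
time: 1.93
position: [0.2921, 0.4219, 0.2227]
tool_rot: [-0.03, 1.0, 0.0, 0.0]
ft_force: [1.4, -0.5, -0.6]
grip_width: 0.0284
grip_force: 0.0
```

servo_tool --rows '[1,-0.0165,-0.035,0,0,1,-0.0165,-0.035,0,0,1,-0.0165,-0.035,0,0,1,-0.0165,-0.035,0,0,1,-0.0165,-0.035,0,0]'

```text
time: 2.35
position: [0.3856, 0.2522, 0.2229]
tool_rot: [-0.03, 1.0, 0.0, 0.0]
ft_force: [-0.0, 0.2, 0.8]
grip_width: 0.0017
grip_force: 0.0
```

servo_tool --rows '[1,-0.0165,-0.035,0,0,1,-0.0165,-0.035,0,0,1,-0.0165,-0.035,0,0,1,-0.0165,-0.035,0,0,1,0,0,0,0]'

```text
time: 2.77
position: [0.4646, 0.1127, 0.2232]
tool_rot: [-0.027, 1.0, -0.001, 0.003]
ft_force: [0.0, -0.1, -0.6]
grip_width: 0.0006
grip_force: 0.0
```

servo_tool --rows '[1,0.005,0,0.04,0,1,0,0,0.04,0,1,0,0,0.04,0,1,0,0,0.04,0,1,0,0,0.025,0]'

```text
time: 3.18
position: [0.4532, 0.1181, 0.0348]
tool_rot: [-0.03, 1.0, 0.0, -0.002]
ft_force: [-1.2, 0.1, -0.4]
grip_width: 0.0003
grip_force: 0.0
```

servo_tool --rows '[1,0,0,0.02,0,1,-0.005,0,0,0,1,-0.006,0,0,0,1,-0.006,0,0,0,1,-0.006,0,0,0]'

```text
time: 3.6
position: [0.4799, 0.1196, 0.0192]
tool_rot: [-0.031, 1.0, -0.0, 0.002]
ft_force: [0.6, 0.2, -0.5]
grip_width: 0.0007
grip_force: 0.0
```

servo_tool --rows '[1,-0.006,0,0,0,1,-0.006,0,0,0,1,-0.006,0,0,0,1,-0.005,0,0,0,1,-0.005,0,0,0]'

```text
time: 4.02
position: [0.506, 0.1211, 0.0179]
tool_rot: [-0.031, 1.0, 0.0, 0.0]
ft_force: [-1.5, -0.0, 0.8]
grip_width: 0.0
grip_force: 0.8
```

servo_tool --rows '[1,-0.004,0,0,0,1,-0.004,0,0,0,1,-0.003,0,0,0,1,-0.002,0,0,0,1,-0.001,0,0,0]'

```text
time: 4.43
position: [0.5164, 0.1218, 0.0172]
tool_rot: [-0.032, 0.999, -0.0, -0.004]
ft_force: [-7.1, -0.7, 5.3]
grip_width: 0.0005
grip_force: 3.5
```

servo_tool --rows '[1,-0.001,0,0,0,1,-0.001,0,0,0,1,0,0,0,0,1,0,0,0,0,1,0,0,0,0]'

```text
time: 4.85
position: [0.5163, 0.1219, 0.0172]
tool_rot: [-0.032, 0.999, -0.0, -0.005]
ft_force: [-8.0, -1.9, 6.0]
grip_width: 0.0006
grip_force: 4.2
```

servo_tool --rows '[1,0.01,0,0,0,1,0.015,0,0,0,1,0,0,-0.04,0,1,0,0,-0.04,0,1,0,0,-0.04,0]'

```text
time: 5.27
position: [0.4966, 0.1204, 0.1379]
tool_rot: [-0.031, 1.0, 0.0, -0.001]
ft_force: [0.8, 0.5, -0.3]
grip_width: 0.0003
grip_force: 0.0
```

servo_tool --rows '[1,0,0,-0.04,0,1,0,0,-0.04,0,1,0,0,-0.04,0,1,0,0,-0.04,0,1,0,0,-0.015,0]'

```text
time: 5.68
position: [0.5001, 0.1206, 0.319]
tool_rot: [-0.031, 0.999, -0.0, 0.007]
ft_force: [0.2, -1.0, -0.4]
grip_width: 0.0007
grip_force: 0.0
```

```bash
python3 - <<'E'
from h import *
for c in ["top","side"]:
    p=robot.camera(c); cv2.imwrite(f"pics/{c}1.png",p["pixels"][:,:,::-1])
    for n in ["tray_tab","lid_handle","lever_nub"]:
        print(c,n,[(np.array(d["at"]),round(d["score"],2)) for d in robot.place_of(p,n)[:2]])
o=robot.get_obs();v=o["position"]-np.array([.6844,.1291,0]);print(o["position"],R.from_euler('z',-.0623).apply(v),o["ft_force"],o["time"])
print(R.from_quat(o["tool_rot"]).as_matrix())
E
```

```text
top tray_tab [(array([0.5295, 0.1173, 0.0292]), 0.41)]
top lid_handle [(array([0.6621, 0.1267, 0.2608]), 0.81), (array([ 0.5526,  0.4299, -0.0018]), 0.42)]
top lever_nub [(array([0.5812, 0.0115, 0.071 ]), 0.4)]
side tray_tab [(array([0.5268, 0.1196, 0.0272]), 0.48)]
side lid_handle [(array([0.6556, 0.1236, 0.2622]), 0.86), (array([0.6248, 0.4629, 0.0015]), 0.52)]
side lever_nub [(array([0.5779, 0.0099, 0.0696]), 0.49)]
[0.4957 0.1205 0.3107] [-0.1889  0.0031  0.3107] [0.7379 0.1015 0.4534] 6.0833
[[-0.998  -0.0628 -0.0037]
 [-0.0628  0.998  -0.0001]
 [ 0.0037  0.0001 -1.    ]]
```

The tab is at its home position. Next I'll move over the handle bar, at grill x about −0.03.

servo_tool --rows '[1,-0.04,0,0,0,1,-0.04,0,0,0,1,-0.04,0,0,0,1,-0.038,0,0,0,1,0,0,0.015,0]'

```text
time: 6.5
position: [0.6631, 0.13, 0.2979]
tool_rot: [-0.031, 1.0, -0.0, 0.006]
ft_force: [1.3, -0.3, 0.8]
grip_width: 0.0005
grip_force: 0.0
```

servo_tool --rows '[1,0,0,0.008,0,1,0,0,0.007,0,1,0,0,0.005,0,1,0.001,0,0.005,0,1,0.002,0,0.005,0]'

```text
time: 6.92
position: [0.6492, 0.1303, 0.2696]
tool_rot: [-0.032, 0.999, -0.0, -0.001]
ft_force: [-8.5, -0.7, 18.0]
grip_width: 0.0007
grip_force: 8.9
```

```bash
python3 - <<'E'
from h import *
o=robot.get_obs();v=o["position"]-np.array([.6844,.1291,0]);print(o["position"],R.from_euler('z',-.0623).apply(v),o["ft_force"],o["time"])
for th in np.arange(.9,-.01,-.1):
    f=th+.0644; print(round(th,2),.107-.2175*np.cos(f),.0985+.2175*np.sin(f))
E
```

```text
[0.6492 0.1303 0.2696] [-0.0351  0.0034  0.2696] [-8.5071 -0.6743 18.0139] 6.9167
0.9 -0.016955425682460237 0.277221298238011
0.8 -0.03417852269351608 0.26395354251292524
0.7 -0.04999101057323334 0.24903262968272005
0.6 -0.06423489616963145 0.23260764457619684
0.5 -0.07676785928623377 0.21484270021516172
0.4 -0.08746467469842599 0.19591529805136032
0.3 -0.09621846336250654 0.176014554430646
0.2 -0.10294176031576181 0.15533931100496573
0.1 -0.10756738859746133 0.13409614797230204
0.0 -0.11004913045884378 0.11249731999562125
```

The tip is close to the bar's front edge. I'll lift a little, centre it over the bar, and press again.

servo_tool --rows '[1,0,0,-0.018,0,1,-0.009,0,0,0,1,0,0,0.008,0,1,0,0,0.004,0,1,0,0,0.003,0]'

```text
time: 7.33
position: [0.6588, 0.1308, 0.2689]
tool_rot: [-0.031, 1.0, -0.0, -0.002]
ft_force: [-5.8, -1.1, 11.5]
grip_width: 0.0004
grip_force: 6.5
```

servo_tool --rows '[1,0,0,0.003,0,1,0,0,0.002,0,1,0,0,0.002,0,1,0,0,0.002,0,1,0.001,0,0.002,0]'

```text
time: 7.75
position: [0.6529, 0.1304, 0.2636]
tool_rot: [-0.032, 0.999, -0.001, -0.006]
ft_force: [-19.9, -1.9, 28.5]
grip_width: -0.0
grip_force: 14.3
```

Downward pressure moves the lid, but x must follow the arc, so I'll follow it.

servo_tool --rows '[1,0.009,0,0.001,0,1,0.005,0,0.005,0,1,0.005,0,0.005,0,1,0.005,0,0.005,0,1,0.005,0,0.0055,0]'

```text
time: 8.17
position: [0.6262, 0.1286, 0.2388]
tool_rot: [-0.032, 0.999, -0.001, -0.004]
ft_force: [-8.3, -0.8, 11.4]
grip_width: 0.0001
grip_force: 5.8
```

servo_tool --rows '[1,0.005,0,0.0055,0,1,0.0045,0,0.0058,0,1,0.0043,0,0.006,0,1,0.0042,0,0.006,0,1,0.004,0,0.006,0]'

```text
time: 8.58
position: [0.6051, 0.1273, 0.2081]
tool_rot: [-0.032, 0.999, -0.0, -0.003]
ft_force: [-5.1, -1.7, 7.0]
grip_width: 0.0
grip_force: 2.9
```

servo_tool --rows '[1,0.0037,0,0.0062,0,1,0.0036,0,0.0063,0,1,0.0034,0,0.0064,0,1,0.0032,0,0.0065,0,1,0.003,0,0.0066,0]'

```text
time: 9.0
position: [0.5902, 0.1265, 0.1758]
tool_rot: [-0.031, 1.0, -0.0, -0.001]
ft_force: [-3.0, -0.2, 4.1]
grip_width: 0.0007
grip_force: 1.9
```

servo_tool --rows '[1,0.0025,0,0.0067,0,1,0.0022,0,0.0068,0,1,0.002,0,0.0069,0,1,0.0018,0,0.007,0,1,0.0015,0,0.007,0]'

```text
time: 9.42
position: [0.5814, 0.1259, 0.1415]
tool_rot: [-0.031, 1.0, 0.0, 0.0]
ft_force: [-1.2, -0.1, 2.6]
grip_width: 0.0001
grip_force: 1.4
```

servo_tool --rows '[1,0.0012,0,0.007,0,1,0.001,0,0.007,0,1,0.0007,0,0.006,0,1,0.0003,0,0.004,0,1,0,0,0.003,0]'

```text
time: 9.83
position: [0.5781, 0.1257, 0.1146]
tool_rot: [-0.031, 1.0, 0.0, -0.0]
ft_force: [-1.9, 0.4, 1.9]
grip_width: 0.0003
grip_force: 1.1
```

servo_tool --rows '[1,0,0,0.002,0,1,0,0,0.002,0,1,0,0,0.002,0,1,0,0,0.002,0,1,0,0,0.001,0]'

```text
time: 10.25
position: [0.5785, 0.1257, 0.112]
tool_rot: [-0.032, 0.999, -0.0, 0.001]
ft_force: [-11.0, -0.7, 39.9]
grip_width: 0.0004
grip_force: 19.9
```

Shut: the tip stopped at z 0.112 at 40 N. I'll lift off, go right of the nub and check.

servo_tool --rows '[1,0,0,-0.01,0,1,0,0,-0.03,0,1,0,0,-0.04,0,1,0,-0.035,0,0,1,0.005,-0.04,0,0]' --newtons 40

```text
time: 10.67
position: [0.5822, 0.0516, 0.1899]
tool_rot: [-0.034, 0.999, -0.001, 0.006]
ft_force: [0.6, -1.0, -0.9]
grip_width: 0.0004
grip_force: 0.0
```

servo_tool --rows '[1,0.004,-0.04,0,0,1,0,-0.036,0,0,1,0,0,0,0,1,0,0,0,0,1,0,0,0,0]'

```text
time: 11.08
position: [0.5792, -0.0256, 0.1864]
tool_rot: [-0.031, 1.0, 0.0, 0.001]
ft_force: [0.0, -0.3, -0.0]
grip_width: 0.0005
grip_force: 0.0
```

```bash
python3 - <<'E'
from h import *
for c in ["top","side"]:
    p=robot.camera(c); cv2.imwrite(f"pics/{c}2.png",cv2.resize(p["pixels"][100:300,200:520] if c=="top" else p["pixels"][60:260,200:520],None,fx=2.5,fy=2.5)[:,:,::-1])
    for n in ["tray_tab","lid_handle","lever_nub"]:
        print(c,n,[(np.array(d["at"]),round(d["score"],2)) for d in robot.place_of(p,n)[:2]])
o=robot.get_obs();v=o["position"]-np.array([.6844,.1291,0]);print(o["position"],R.from_euler('z',-.0623).apply(v),o["ft_force"],o["time"])
E
```

```text
top tray_tab [(array([0.528 , 0.1205, 0.0283]), 0.56)]
top lid_handle [(array([0.5769, 0.1167, 0.1019]), 0.73)]
top lever_nub []
side tray_tab [(array([0.5265, 0.1164, 0.0267]), 0.46)]
side lid_handle [(array([0.5684, 0.119 , 0.0994]), 0.81), (array([0.7937, 0.1329, 0.0876]), 0.48)]
side lever_nub [(array([0.7981, 0.1307, 0.0861]), 0.54), (array([0.5759, 0.009 , 0.0731]), 0.4)]
[ 0.5788 -0.0248  0.1863] [-0.115  -0.147   0.1863] [-0.6989 -0.891   0.6125] 11.4833
```

View pics/side2.png

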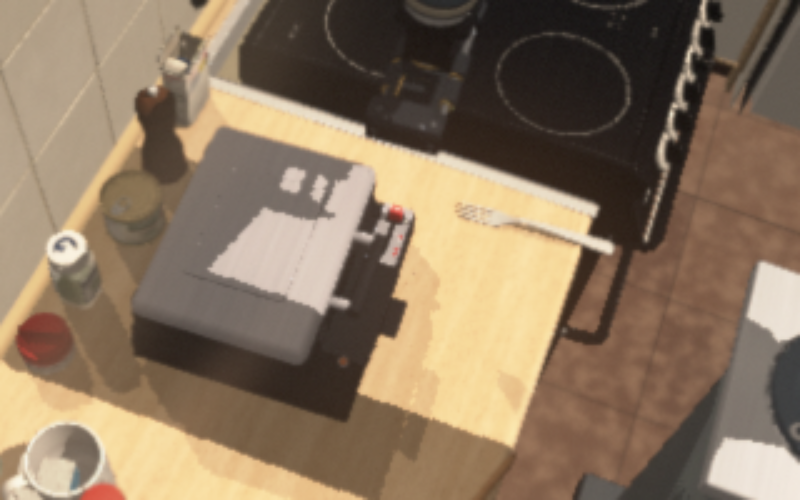

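The side crop shows the lid level, the tray in (tab near (395,318)) and the red nub still at the off end, (396,212). I'll descend beside it.

servo_tool --rows '[1,0,0,0.04,0,1,0,0,0.04,0,1,0,0,0.03,0,1,0,0,0.009,0,1,0,0,0,0]'

```text
time: 11.9
position: [0.5768, -0.0249, 0.0648]
tool_rot: [-0.032, 0.999, 0.001, -0.003]
ft_force: [-0.0, 0.5, 0.2]
grip_width: 0.0003
grip_force: 0.0
```

servo_tool --rows '[1,0,0.003,0,0,1,0,0.003,0,0,1,0,0.003,0,0,1,0,0.003,0,0,1,0,0.002,0,0]'

```text
time: 12.32
position: [0.5786, -0.0112, 0.0688]
tool_rot: [-0.032, 0.999, -0.0, 0.001]
ft_force: [0.0, 0.5, 0.1]
grip_width: 0.0006
grip_force: 0.0
```

servo_tool --rows '[1,0,0.002,0.002,0,1,0,0.003,0,0,1,0,0.003,0,0,1,0,0.003,0,0,1,0,0.003,0,0]'

```text
time: 12.73
position: [0.5773, 0.0007, 0.0657]
tool_rot: [-0.032, 0.999, -0.001, 0.0]
ft_force: [-0.9, -5.9, 1.9]
grip_width: 0.0007
grip_force: 2.5
```

servo_tool --rows '[1,0,0.003,0,0,1,0,0.003,0,0,1,0,0.003,0,0,1,0,0.003,0,0,1,0,0.003,0,0]'

```text
time: 13.15
position: [0.5763, 0.0163, 0.0655]
tool_rot: [-0.033, 0.999, -0.002, 0.0]
ft_force: [-1.3, -10.3, 0.2]
grip_width: 0.0004
grip_force: 5.0
```

servo_tool --rows '[1,0,0.003,0,0,1,0,0.003,0,0,1,0,0.003,0,0,1,0,0.003,0,0,1,0,0.003,0,0]'

```text
time: 13.57
position: [0.5752, 0.0325, 0.0654]
tool_rot: [-0.031, 1.0, -0.0, 0.0]
ft_force: [0.3, -2.0, 1.6]
grip_width: 0.0001
grip_force: 1.2
```

servo_tool --rows '[1,0,0.002,0,0,1,0,0.002,0,0,1,0,0.001,0,0,1,0,0,0,0,1,0,0,0,0]'

```text
time: 13.98
position: [0.5749, 0.0369, 0.0653]
tool_rot: [-0.032, 0.999, -0.0, 0.0]
ft_force: [-0.3, -4.9, 1.6]
grip_width: 0.0004
grip_force: 2.4
```

servo_tool --rows '[1,0,0.002,0,0,1,0,0.002,0,0,1,0,0,0,0,1,0,0,0,0,1,0,0,0,0]'

```text
time: 14.4
position: [0.5749, 0.0371, 0.0654]
tool_rot: [-0.033, 0.999, -0.003, -0.0]
ft_force: [-1.1, -16.0, 0.2]
grip_width: 0.0006
grip_force: 8.2
```

The lever is against its hard stop: force is rising with no motion. I'll back off, rise clear and check.

servo_tool --rows '[1,0,-0.01,0,0,1,0,-0.02,0,0,1,0,0,-0.04,0,1,0,0,-0.04,0,1,0,0,-0.04,0]'

```text
time: 14.82
position: [0.5753, 0.0121, 0.185]
tool_rot: [-0.031, 1.0, 0.002, -0.002]
ft_force: [0.6, -0.6, -0.5]
grip_width: 0.0001
grip_force: 0.0
```

servo_tool --rows '[1,0.03,-0.03,0,0,1,0.03,-0.03,0,0,1,0,-0.03,0,0,1,0,0,0,0,1,0,0,0,0]'

```text
time: 15.23
position: [0.5233, -0.0816, 0.1854]
tool_rot: [-0.03, 1.0, 0.001, 0.0]
ft_force: [0.5, 0.2, 0.4]
grip_width: 0.0007
grip_force: 0.0
```

```bash
python3 - <<'E'
from h import *
for c in ["top","side"]:
    p=robot.camera(c); cv2.imwrite(f"pics/{c}3.png",cv2.resize(p["pixels"][100:300,200:520] if c=="top" else p["pixels"][60:260,200:520],None,fx=2.5,fy=2.5)[:,:,::-1])
    for n in ["tray_tab","lid_handle","lever_nub"]:
        print(c,n,[(np.array(d["at"]),round(d["score"],2)) for d in robot.place_of(p,n)[:2]])
o=robot.get_obs();print(o["position"],o["ft_force"],o["time"])
E
```

```text
top tray_tab [(array([0.5285, 0.1162, 0.0293]), 0.71)]
top lid_handle [(array([0.5806, 0.0539, 0.0696]), 0.7), (array([0.5769, 0.1197, 0.1021]), 0.63)]
top lever_nub [(array([ 0.5517,  0.4286, -0.0004]), 0.66), (array([0.5793, 0.0537, 0.068 ]), 0.57)]
side tray_tab [(array([0.5277, 0.1168, 0.0263]), 0.42)]
side lid_handle [(array([0.5697, 0.1198, 0.1013]), 0.76)]
side lever_nub [(array([0.5759, 0.0547, 0.0665]), 0.4)]
[ 0.5233 -0.0802  0.1852] [-0.1017 -0.7941 -0.7172] 15.6333
```

View pics/side3.png

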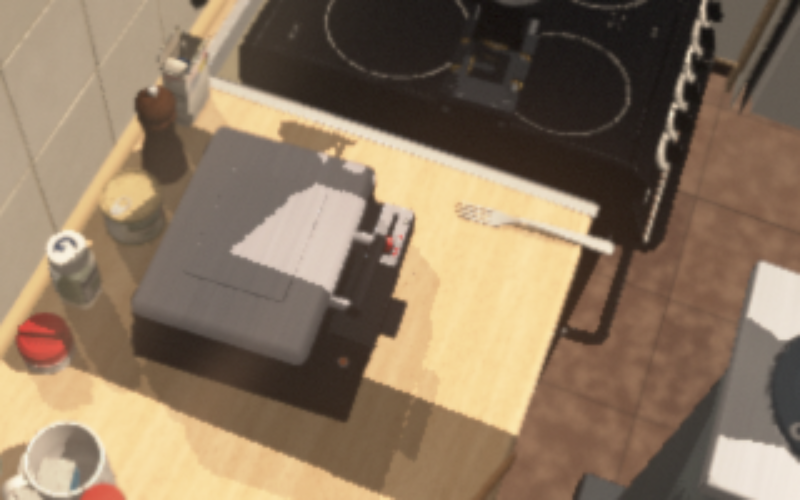

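The nub is now at the far end of the slot, pixel (390,245). Its measured y of 0.054 agrees with the second stop at 0.053. The lid is shut, the tray is home and the fork hasn't moved.

```bash
python3 -c "
from rig import robot
print(robot.hand_in())"
```

```text
the job is handed in; nothing more can be done
None
```

I pushed the drip tray home, pressed the lid shut, then slid the heat lever to its second stop (two dots), and handed the job in with the gripper clear of the grill; the hand-in gave no verdict.

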